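Pack the sample caddy with the closed containers

ROBOT

A 7-joint arm with a two-finger parallel gripper is mounted at the origin on the work surface. World frame = base frame: x ahead of the robot, y to its left, z up, the work surface at z = 0. Lengths are in m, angles in rad, forces in N, time in s.
With the tool pointing down it reaches from about 0.425 to 0.825 m from the base axis. Payload 3.6 kg.
Tool frame: the origin (TCP) lies between the finger pads; the fingertips stand ctrl.finger_overhang ahead of it and the grasp point (between the pads) lies 6 mm ahead of it (ctrl.finger_overhang is the distance from the TCP to the fingertips, in m); z points along the fingers, y is the line along which they close (so a half turn about z gives the same grasp; the last joint's range is limited). The gripper opens to 85 mm and grips with 20 to 120 N. Pads are 22 mm wide; open, the fingers measure 114 mm over their backs; the gripper's body (76 mm by 85 mm) begins 54 mm behind the grasp point. The pads swing forward as they close: fully open they stand 13 mm farther back than shut.
Start: joints at [-1.351, 0.615, -0.013, 1.423, 0.008, 1.103, -0.04], TCP at [0.158, 0.63, 0.256] pointing down, gripper open.
Joint ranges: [-3.12, 3.12], [-0.3, 2.06], [-1.34, 1.32], [0.26, 2.42], [-1.36, 4.5], [0.01, 1.98], [-2.84, 2.84]. Speed limits (rad/s): [2.79, 2.79, 3.14, 3.14, 3.14, 3.14, 3.14].

INTERFACE

Orientations are given as a rotation vector (axis times angle).
In Python, from rig import ctrl gives the robot as it stands. The module is installed in compiled form; this text tells all that it offers.
- The arm moves only by the shell command python3 -m pendant 'ROWS' [OPENING] [FORCE]. ROWS is a JSON object whose one key "motion" holds a list of rows, each a list of 2 entries, a list of its own where there are three numbers: the shift along the world's x, y, z in mm, then the turn about the world's z in rad. A call has 1 to 10 rows; each row shifts and turns the commanded pose from where the row before left it; what a row does not reach is not made up. A row lasts 1/12 s, in which the tool goes at most 41.7 mm and 7.16 degrees, less where a joint would pass 70% of its speed; a pose out of reach is approached as far as the arm can. A call is refused whole if a number of a shift passes 41.7 or a number of a turn 0.125, either way. A call with a gripper value outside its range is refused whole. OPENING is the finger opening in mm, from 0 to 85.4, set as the call begins (- or left out, the last holds). The fingers move at their own pace and stop on an object; FORCE is the grip in N (left out, the last holds). Time passes only in rows, so rows that do not move let the fingers close. It gives the time, the measured TCP pose, the force, the opening and the grip force at its end, in the units of the state.
- ctrl.observe(): the state, without advancing time (a new reading comes with each control period).
- ctrl.get_image(name): name is "scene" or "top"; returns a dict with "pixels" (420x560x3 uint8, red, green, blue), "fx", "fy", "cx", "cy" (pixels), "rvec" (rotation vector, rad) and "tvec" (3), from world to camera coordinates, as OpenCV has them. Camera axes: x right, y down, z forward; pixel columns grow to the right and rows downward; lengths in m; the calibration is good to about 2 mm. A picture is of the moment at which its call begins. There is no depth.
- ctrl.sign_off(): hands the job in; it is judged then, once.
Trained networks look in the newest picture that a camera, given by its name, has taken for a name from the list of things; names that differ only in an ending like _2 or _b are one class to them, and where a whole thing is asked for, a point or a joint stands for the part that bears it (a point fixed in the world has none). Each returns a list of dicts, best first, with "p" (0 to 1); they miss things now and then, are a little off and sometimes report something else, mostly with a low value. They report only what shows in the picture. A call takes as long as a camera call. They do not tell look-alikes from the thing itself.
- ctrl.masks_of(name, camera): "region" (420x560 bool, what is visible of it) and "at" ([column, row] in pixels, amid what is visible of it).
- ctrl.pinpoint(name, camera): "at" ([column, row] in pixels: a listed point, or the origin of a listed thing).
The state is a dict: "time_s": time; "joints": joint angles; "joint_velocities": joint speeds; "effort": joint torques, N m; "eef_pos": TCP position; "tool_rot": TCP orientation; "wrist_force": force on the tool from outside, world axes, zero at the start; "ft_torque": the same for the moment, N m; "finger_gap": finger opening in m; "finger_force": force on a finger pad.
Only numpy, scipy, OpenCV 4.12 (cv2) and the standard library are available. Lean on these libraries where they do the work, as an engineer would, in place of code of your own. Each camera call takes 0.05 s, during which the arm holds its last target. There are 200 camera calls.

TASK

Pack the four sealed containers (the wide lidded jar, the capped round bottle, the small lidded pot and the flat-sided flask) upright into the white caddy, each down in the bay that is made for its shape and size, so that all four bays are filled. They are glass: set them down, do not drop them. The open jar and the pump bottle are not samples: leave them standing where they are.

Things in the scene. Friction and masses are not known exactly. Their poses are not given: they have to be found in the camera images.
- jar: Wide jar, amber, with its lid on: round, 60 mm in diameter; the black lid is 62 mm across, 24 mm tall and flat-topped; 88 mm high in all. About 0.26 kg. Origin: centre of its underside; z up. Stands loose on the bench.
- bottle: Round bottle, amber, 46 mm in diameter, sloping shoulder from 75 mm up to a narrow neck; plain black screw cap 30 mm across, from 94 to 118 mm height (its flat top). About 0.2 kg. Origin: centre of its underside; z up. Stands loose on the bench.
- pot: Small round pot, amber, 34 mm in diameter, with a flat black lid 36 mm across and 24 mm tall; 72 mm high in all. About 0.08 kg. Origin: centre of its underside; z up. Stands loose on the bench.
- flask: Flat-sided flask, amber, oblong in plan: 66 mm along its x, 36 mm along its y, body 72 mm high; on its middle a narrow neck and a plain round black screw cap 30 mm across, from 84 to 108 mm height. About 0.22 kg. Origin: centre of its underside; z up. Stands loose on the bench.
- open_jar: Look-alike, not to be packed: amber jar 60 mm in diameter and 78 mm high with no lid: open and empty, wall 3 mm. Origin: centre of its underside; z up. Stands loose on the bench.
- pump_bottle: Look-alike, not to be packed: the same round 46 mm bottle but with a dispensing pump on top in place of the plain cap: collar 30 mm across up to 111 mm, thin stem, a 20 mm head at 131 to 141 mm and a spout reaching 44 mm from the axis along its x. Origin: centre of its underside; z up. Stands loose on the bench.
- bay_jar: The bay for the wide jar: fixed grey block 94 x 94 mm, 30 mm high, one of four set 2 x 2 (96 mm pitch, all turned alike) in a white caddy with 22 mm rim; which is where varies. Origin: centre of the block's underside, 4 mm above the bench; z up, x, y along its sides. Bay in the middle, 25 mm deep, floor 5 mm above the origin. Opening: the largest round one, 79 mm in diameter.
- bay_bottle: The bay for the round bottle: fixed grey block 94 x 94 mm, 30 mm high, one of four set 2 x 2 (96 mm pitch, all turned alike) in a white caddy with 22 mm rim; which is where varies. Origin: centre of the block's underside, 4 mm above the bench; z up, x, y along its sides. Bay in the middle, 25 mm deep, floor 5 mm above the origin. Opening: round, middle size, 63 mm in diameter.
- bay_pot: The bay for the small pot: fixed grey block 94 x 94 mm, 30 mm high, one of four set 2 x 2 (96 mm pitch, all turned alike) in a white caddy with 22 mm rim; which is where varies. Origin: centre of the block's underside, 4 mm above the bench; z up, x, y along its sides. Bay in the middle, 25 mm deep, floor 5 mm above the origin. Opening: the smallest round one, 51 mm in diameter.
- bay_flask: The bay for the flat-sided flask: fixed grey block 94 x 94 mm, 30 mm high, one of four set 2 x 2 (96 mm pitch, all turned alike) in a white caddy with 22 mm rim; which is where varies. Origin: centre of the block's underside, 4 mm above the bench; z up, x, y along its sides. Bay in the middle, 25 mm deep, floor 5 mm above the origin. Opening: oblong, 83 mm along its x, 53 mm along its y.
Not all that is in view belongs to the job. Leave any turquoise look-alike of the bay_pot alone.

How it is judged:
By the outcome, as a careful person would: the job done as asked, in the order asked, and still so for the second after the job is handed in, with the robot touching nothing.
It also fails if it takes over 102 s, if anything falls off the work surface, if the arm or the gripper's body presses on something with over 40 N, if the wrist force passes 120 N, or if a joint passes its speed limit or range.

## Working session

There is one attempt and no reset: what is moved stays moved. The work goes in short steps, Python scripts to look and compute and a shell command to move; the robot and the scene stay as the last step left them, time stands still between calls to the robot, and variables do not carry over. Pictures are saved under pics/ and viewed, at most 14 in all, crops included, and the job is handed in when it is done.

```bash
mkdir -p pics
cat > h.py <<'E'
import numpy as np, cv2
from rig import ctrl
def cam(n):
    im=ctrl.get_image(n); K=np.array([[im['fx'],0,im['cx']],[0,im['fy'],im['cy']],[0,0,1.]])
    R=cv2.Rodrigues(np.array(im['rvec'],float))[0]; t=np.array(im['tvec'],float)
    return im['pixels'],K,R,t
def ray(px,K,R,t):
    d=R.T@np.linalg.solve(K,[px[0],px[1],1.]); return -R.T@t,d
def at_z(px,z,K,R,t):
    o,d=ray(px,K,R,t); return o+d*(z-o[2])/d[2]
def proj(X,K,R,t):
    return cv2.projectPoints(np.array(X,float).reshape(-1,3),cv2.Rodrigues(R)[0],t,K,None)[0].reshape(-1,2)
def tri(a,b):
    (o1,d1),(o2,d2)=a,b; A=np.c_[d1,-d2]; s=np.linalg.lstsq(A,o2-o1,rcond=None)[0]
    p,q=o1+d1*s[0],o2+d2*s[1]; return (p+q)/2,np.linalg.norm(p-q)
E
python3 - <<'E'
from h import *
C={}
for n in('scene','top'):
    p,*c=cam(n); C[n]=c; cv2.imwrite(f'pics/{n}0.png',cv2.cvtColor(p,cv2.COLOR_RGB2BGR)); print(n,'campos',(-c[1].T@c[2]).round(3))
for k in 'jar bottle pot flask open_jar pump_bottle bay_jar bay_bottle bay_pot bay_flask'.split():
    D={n:ctrl.pinpoint(k,n)[:3] for n in C}
    for n in C: print(k,n,[(np.round(d['at'],1).tolist(),round(d['p'],2),at_z(d['at'],.004 if 'bay' in k else 0,*C[n])[:2].round(3).tolist()) for d in D[n]])
    for a in D['scene'][:2]:
        for b in D['top'][:2]:
            P,e=tri(ray(a['at'],*C['scene']),ray(b['at'],*C['top']))
            if e<.012: print('   tri',P.round(3),round(e,4))
s=ctrl.observe(); print(s['eef_pos'],s['tool_rot'],s['finger_gap'],ctrl.finger_overhang,s['time_s'])
E
```

```text
scene campos [ 1.402 -0.084  0.738]
top campos [ 0.296 -0.017  0.971]
jar scene [([361.3, 212.3], 0.83, [0.438, 0.177])]
jar top [([189.8, 228.7], 0.56, [0.442, 0.17])]
   tri [0.442 0.173 0.003] 0.0066
bottle scene [([434.7, 243.6], 0.84, [0.586, 0.343])]
bottle top [([118.4, 171.4], 0.76, [0.582, 0.346])]
   tri [ 0.583  0.346 -0.003] 0.0017
pot scene [([401.0, 218.5], 0.57, [0.474, 0.284])]
pot top [([141.2, 210.9], 0.74, [0.485, 0.286])]
   tri [0.483 0.282 0.008] 0.0032
flask scene [([383.8, 235.2], 0.78, [0.544, 0.218])]
flask top [([174.9, 187.4], 0.8, [0.542, 0.209])]
   tri [ 0.543  0.214 -0.001] 0.0091
open_jar scene [([315.8, 218.5], 0.68, [0.459, 0.043])]
open_jar top [([243.2, 222.6], 0.57, [0.456, 0.045]), ([344.9, 211.9], 0.4, [0.48, -0.195])]
   tri [ 0.456  0.044 -0.002] 0.0023
pump_bottle scene [([338.5, 243.5], 0.61, [0.57, 0.091]), ([403.2, 217.1], 0.42, [0.468, 0.292])]
pump_bottle top [([227.2, 176.0], 0.88, [0.569, 0.084]), ([385.7, 223.6], 0.16, [0.452, -0.29])]
   tri [0.57  0.087 0.   ] 0.0063
bay_jar scene [([217.9, 251.7], 0.59, [0.586, -0.224])]
bay_jar top [([357.5, 171.9], 0.81, [0.577, -0.228])]
   tri [ 0.579 -0.228 -0.002] 0.0042
bay_bottle scene [([197.1, 222.2], 0.64, [0.459, -0.292]), ([317.2, 219.3], 0.18, [0.468, 0.045])]
bay_bottle top [([386.0, 224.3], 0.58, [0.45, -0.29])]
   tri [ 0.451 -0.293 -0.003] 0.0024
bay_pot scene [([182.9, 242.8], 0.9, [0.545, -0.319]), ([170.3, 189.9], 0.67, [0.29, -0.394])]
bay_pot top [([438.7, 308.9], 0.8, [0.256, -0.398]), ([346.9, 211.7], 0.66, [0.48, -0.199]), ([397.7, 185.0], 0.56, [0.544, -0.323])]
   tri [ 0.255 -0.405 -0.019] 0.0023
bay_flask scene [([227.9, 226.1], 0.9, [0.482, -0.205]), ([433.6, 245.5], 0.31, [0.598, 0.336])]
bay_flask top [([345.9, 212.8], 0.61, [0.478, -0.197])]
   tri [ 0.478 -0.201  0.   ] 0.0079
[0.15814481 0.63044332 0.25630598] [-3.85127474e-01 -3.11786790e+00  6.34981269e-05] 0.08517692433201307 0.025 1.1
```

View pics/top0.png

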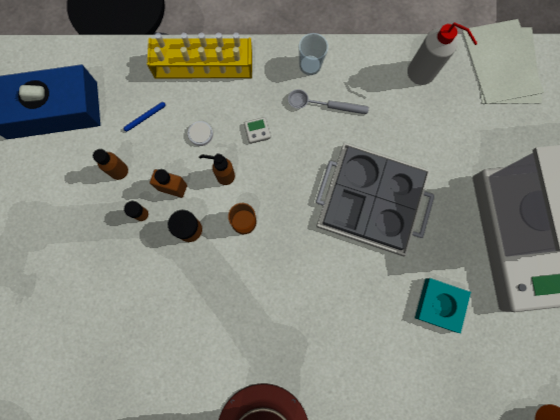

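View pics/scene0.png

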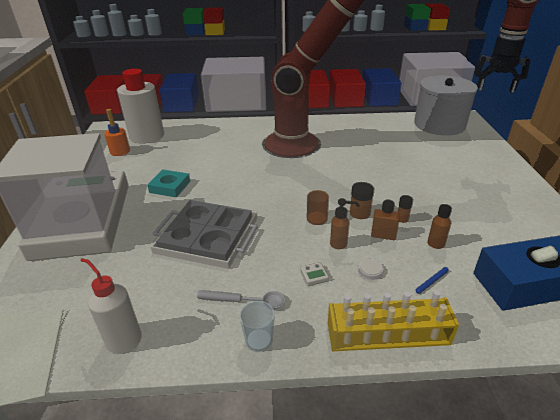

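The top view shows the bays jar (360,171), pot (402,184), flask (348,210) and bottle (389,221), with the turquoise decoy at (443,305). Caps: bottle (101,157), flask (162,177), pot (132,209), jar (183,224). The open jar (243,218) and pump (222,168) stay where they are. Next I refine the cap and bay poses.

```bash
cat > fit.py <<'E'
from h import *
from scipy.optimize import least_squares, minimize
a=np.linspace(0,2*np.pi,40)
def cyl(x,y,r,z0,z1): return np.array([[x+r*np.cos(t),y+r*np.sin(t),z] for z in(z0,z1) for t in a])
def hullmask(X,c):
    m=np.zeros((420,560),np.uint8); cv2.fillConvexPoly(m,cv2.convexHull(np.round(proj(X,*c)*16).astype(np.int32)),1,shift=4); return m
def hc(X,c):
    h=cv2.convexHull(proj(X,*c).astype(np.float32)); M=cv2.moments(h); return np.array([M['m10'],M['m01']])/M['m00']
CAP={'jar':(.031,.024,(.442,.173),.088),'bottle':(.015,.024,(.583,.346),.118),'pot':(.018,.024,(.484,.284),.072),'flask':(.015,.024,(.543,.213),.108)}
def caps(k,V):
    r,h,xy,zt=CAP[k]; obs=[]
    for p,*c in V:
        near=cv2.dilate(hullmask(cyl(*xy,r,zt-h,zt),c),np.ones((9,9)))
        dark=((p.max(2)<60)&(near>0)).astype(np.uint8)
        n,l,s,ce=cv2.connectedComponentsWithStats(dark); i=1+s[1:,4].argmax(); obs.append((ce[i],c,s[i,4],hullmask(cyl(*xy,r,zt-h,zt),c).sum()))
    f=lambda q:np.concatenate([hc(cyl(q[0],q[1],r,q[2]-h,q[2]),c)-o for o,c,_,_ in obs])
    R=least_squares(f,[*xy,zt]); return R.x,R.fun,[(int(o[2]),int(o[3])) for o in obs]
E
python3 - <<'E'
from fit import *
V=[cam('scene'),cam('top')]
for k in CAP:
    x,f,n=caps(k,V); print(k,x.round(4),f.round(1),n)
# flask yaw
ms=[ctrl.masks_of('flask',n)[0]['region'] for n in('scene','top')]
def box(q):
    c,s=np.cos(q[2]),np.sin(q[2]); return np.array([[q[0]+c*u-s*v,q[1]+s*u+c*v,z] for u in(-.033,.033) for v in(-.018,.018) for z in(0,.072)])
def cost(q,w=(0,1)):
    s=0
    for i in w:
        m=hullmask(box(q),V[i][1:])|hullmask(cyl(q[0],q[1],.015,.072,.108),V[i][1:]); s-=(m&ms[i]).sum()/(m|ms[i]).sum()
    return s
for w in((0,1),(0,),(1,)):
    L=sorted((cost((.543+dx,.213+dy,t),w),dx,dy,round(t,2)) for t in np.arange(0,np.pi,.06) for dx in(-.006,-.003,0,.003,.006) for dy in(-.006,-.003,0,.003,.006)); print('flask',w,L[:3])
# caddy
off={'bay_jar':(1,1),'bay_pot':(1,-1),'bay_flask':(-1,1),'bay_bottle':(-1,-1)}
app={'bay_jar':(.579,-.228),'bay_pot':(.545,-.321),'bay_flask':(.478,-.201),'bay_bottle':(.451,-.293)}
ob=[]
for k in off:
    for i,n in enumerate(('scene','top')):
        e=proj([*app[k],.004],*V[i][1:])[0]
        for d in ctrl.pinpoint(k,n):
            if np.linalg.norm(np.array(d['at'])-e)<9: ob.append((k,i,np.array(d['at'])));break
def pos(q,k):
    c,s=np.cos(q[2]),np.sin(q[2]);u,v=np.array(off[k])*.048; return [q[0]+c*u-s*v,q[1]+s*u+c*v,q[3]]
R=least_squares(lambda q:np.concatenate([proj(pos(q,k),*V[i][1:])[0]-o for k,i,o in ob]),[.51,-.26,-.3,.004])
print(len(ob),R.x.round(4),R.fun.round(1))
for k in off: print(k,np.round(pos(R.x,k),4))
rr={'bay_jar':.0395,'bay_pot':.0255,'bay_bottle':.0315}
tiles=[]
for i,(p,*c) in enumerate(V):
    b=cv2.resize(cv2.cvtColor(p,cv2.COLOR_RGB2BGR),None,fx=4,fy=4)
    for k in off:
        X=pos(R.x,k); cc,s=np.cos(R.x[2]),np.sin(R.x[2])
        bx=lambda A,B:[[X[0]+cc*u-s*v,X[1]+s*u+cc*v,.034] for u,v in((-A,-B),(A,-B),(A,B),(-A,B))]
        for P in([cyl(X[0],X[1],rr[k],.034,.034)[:40]] if k in rr else [bx(.0415,.0265)])+[bx(.047,.047)]:
            cv2.polylines(b,[np.round(proj(P,*c)*4+1.5).astype(np.int32)],True,(0,255,0),1)
    q=proj([.51,-.26,.03],*c)[0]*4; x0,y0=np.round(q).astype(int)-[270,290]; tiles.append(cv2.resize(b[y0:y0+580,x0:x0+540],(400,430)))
cv2.imwrite('pics/caddy.png',np.hstack(tiles))
E
```

```text
jar [0.4374 0.1697 0.0839] [-1.   0.5 -0.8  0.2] [(340, 418), (789, 762)]
bottle [0.5821 0.346  0.1164] [-0.4  0.  -0.2  0. ] [(146, 198), (223, 246)]
pot [0.4749 0.2831 0.0703] [-1.2  0.  -0.8 -0.1] [(147, 207), (311, 295)]
flask [0.5415 0.2155 0.1075] [-0.1  0.  -0.1 -0. ] [(136, 179), (186, 225)]Traceback (most recent call last):
  File "<stdin>", line 6, in <module>
IndexError: list index out of range
```

```bash
cat > m2.py <<'E'
from fit import *
V=[cam('scene'),cam('top')]
def box(q):
    c,s=np.cos(q[2]),np.sin(q[2]); return np.array([[q[0]+c*u-s*v,q[1]+s*u+c*v,z] for u in(-.033,.033) for v in(-.018,.018) for z in(0,.072)])
# IoU fit of whole silhouettes from network masks
def mk(k,n):
    for _ in range(3):
        r=ctrl.masks_of(k,n)
        e=proj([*CAP[k][2],.05],*V[('scene','top').index(n)][1:])[0]
        for d in r:
            if np.linalg.norm(np.array(d['at'])-e)<15: return d['region']
def sil(k,q,c):
    if k=='flask': return hullmask(box(q),c)|hullmask(cyl(q[0],q[1],.015,.072,.108),c)
    x,y=q[:2]
    if k=='bottle': return hullmask(np.r_[cyl(x,y,.023,0,.075)],c)|hullmask(np.r_[cyl(x,y,.023,.075,.075),cyl(x,y,.012,.094,.094)],c)|hullmask(cyl(x,y,.015,.094,.118),c)
    r,R,h={'jar':(.03,.031,.088),'pot':(.017,.018,.072)}[k]
    return hullmask(cyl(x,y,r,0,h-.024),c)|hullmask(cyl(x,y,R,h-.024,h),c)
F={}
for k in CAP:
    M=[mk(k,n) for n in('scene','top')]; W=[i for i in(0,1) if M[i] is not None]
    def cost(q): return -sum((sil(k,q,V[i][1:]).astype(bool)&M[i]).sum()/(sil(k,q,V[i][1:]).astype(bool)|M[i]).sum() for i in W)
    best=min(((cost((*CAP[k][2],t)),t) for t in (np.arange(0,np.pi,.1) if k=='flask' else [0])))
    R=minimize(cost,[*CAP[k][2],best[1]],method='Nelder-Mead',options=dict(initial_simplex=[[*(np.array(CAP[k][2])+d),best[1]+e] for d,e in(((-.005,-.005),0),((.005,-.003),0),((0,.006),0),((0,0),.15))]))
    F[k]=R.x; print(k,W,R.x.round(4),round(R.fun,3))
off={'bay_jar':(1,1),'bay_pot':(1,-1),'bay_flask':(-1,1),'bay_bottle':(-1,-1)}
app={'bay_jar':(.579,-.228),'bay_pot':(.545,-.321),'bay_flask':(.478,-.201),'bay_bottle':(.451,-.293)}
ob=[]
for k in off:
    for i,n in enumerate(('scene','top')):
        e=proj([*app[k],.004],*V[i][1:])[0]
        for d in ctrl.pinpoint(k,n):
            if np.linalg.norm(np.array(d['at'])-e)<9: ob.append((k,i,np.array(d['at'])));break
def pos(q,k):
    c,s=np.cos(q[2]),np.sin(q[2]);u,v=np.array(off[k])*.048; return [q[0]+c*u-s*v,q[1]+s*u+c*v,q[3]]
R=least_squares(lambda q:np.concatenate([proj(pos(q,k),*V[i][1:])[0]-o for k,i,o in ob]),[.51,-.26,-.3,.004])
print(len(ob),R.x.round(4),R.fun.round(1))
for k in off: print(k,np.round(pos(R.x,k),4))
rr={'bay_jar':.0395,'bay_pot':.0255,'bay_bottle':.0315}
tiles=[]
for i,(p,*c) in enumerate(V):
    b=cv2.resize(cv2.cvtColor(p,cv2.COLOR_RGB2BGR),None,fx=4,fy=4,interpolation=cv2.INTER_CUBIC)
    b=cv2.convertScaleAbs(b,alpha=1.5,beta=10)
    for k in off:
        X=pos(R.x,k); cc,s=np.cos(R.x[2]),np.sin(R.x[2])
        bx=lambda A,B:[[X[0]+cc*u-s*v,X[1]+s*u+cc*v,.034] for u,v in((-A,-B),(A,-B),(A,B),(-A,B))]
        for P in([cyl(X[0],X[1],rr[k],.034,.034)[:40]] if k in rr else [bx(.0415,.0265)])+[bx(.047,.047)]:
            cv2.polylines(b,[np.round(proj(P,*c)*4+1.5).astype(np.int32)],True,(0,255,0),1)
    for k in F:
        h=cv2.findContours(cv2.resize(sil(k,F[k],c),None,fx=4,fy=4),cv2.RETR_EXTERNAL,cv2.CHAIN_APPROX_NONE)[0]; cv2.drawContours(b,h,-1,(0,255,0),1)
        r,hh,_,zt=CAP[k]; cv2.polylines(b,[np.round(proj(cyl(F[k][0],F[k][1],r,zt,zt)[:40],*c)*4+1.5).astype(np.int32)],True,(255,255,0),1)
    row=[]
    for tgt in([.51,-.26,.03],[.52,.26,.05]):
        q=proj(tgt,*c)[0]*4; x0,y0=np.round(q).astype(int)-[270,200]; row.append(cv2.resize(b[y0:y0+400,x0:x0+540],(400,296)))
    tiles.append(np.hstack(row))
cv2.imwrite('pics/caddy.png',np.vstack(tiles))
E
python3 m2.py
```

```text
jar [0, 1] [0.4399 0.1726 0.101 ] -1.825
bottle [0, 1] [0.5851 0.3464 0.1443] -1.821
pot [0] [0.4749 0.288  0.0786] -0.826
flask [0, 1] [0.5427 0.2172 1.2066] -1.755
8 [ 5.121e-01 -2.609e-01 -3.304e-01 -4.000e-04] [-0.9 -1.3 -2.   0.5  0.7  1.1  2.8 -0.6  1.4 -0.6  2.9 -0.4  0.2  1.
 -2.5  0.4]
bay_jar [ 5.730e-01 -2.311e-01 -4.000e-04]
bay_pot [ 5.419e-01 -3.219e-01 -4.000e-04]
bay_flask [ 4.822e-01 -2.000e-01 -4.000e-04]
bay_bottle [ 4.511e-01 -2.908e-01 -4.000e-04]
```

View pics/caddy.png

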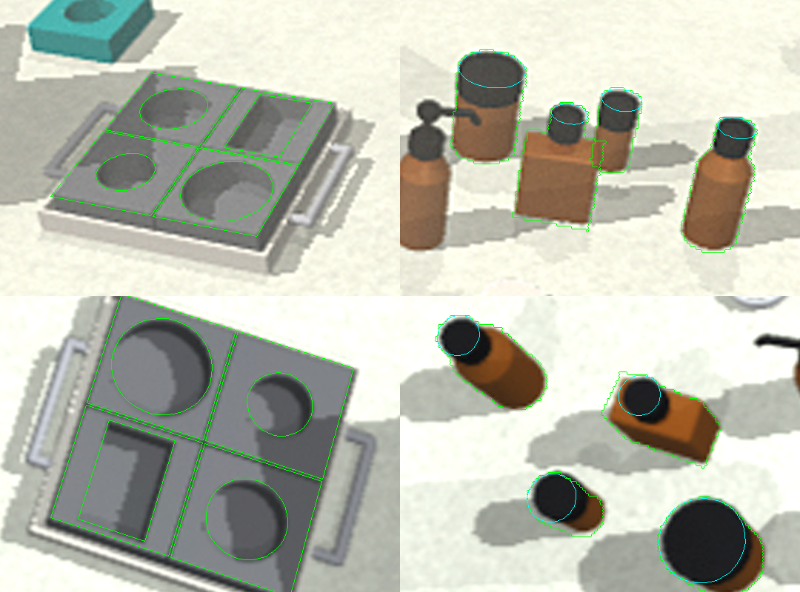

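The picture shows the openings overlaid to within a few mm. The caps are at: jar (0.440,0.171), bottle (0.583,0.345), flask (0.5415,0.2155, yaw about 66°) and pot (0.476,0.2825). Starting with the bottle.

```bash
python3 -m pendant '{"motion":[[[33,-22,0],0],[[33,-22,0],0],[[33,-22,0],0],[[33,-22,0],0],[[33,-22,0],0],[[33,-22,0],0],[[33,-22,0],0],[[33,-22,0],0],[[33,-22,0],0],[[33,-22,0],0]]}' 60 40
```

```text
time_s: 3.13
eef_pos: [0.4896, 0.4092, 0.2565]
tool_rot: [0.385, 3.118, 0.001]
wrist_force: [0.1, 1.3, 0.2]
finger_gap: 0.0601
finger_force: 0.0
```

```bash
python3 -m pendant '{"motion":[[[31,-21,0],0],[[31,-21,0],0],[[29,-21,0],0],[[0,0,-36],0],[[0,0,-36],0],[[0,0,-30],0],[[0,0,-20],0],[[0,0,-15],0],[[0,0,-7],0],[[0,0,0],0]]}' && python3 -m pendant '{"motion":[[[0,0,0],0],[[0,0,0],0],[[0,0,0],0],[[0,0,0],0],[[0,0,0],0],[[0,0,0],0]]}' 20 40
```

```text
time_s: 3.97
eef_pos: [0.5782, 0.3469, 0.1103]
tool_rot: [-0.385, -3.115, 0.004]
wrist_force: [0.0, -0.9, -0.2]
finger_gap: 0.0599
finger_force: 0.0
time_s: 4.47
eef_pos: [0.5802, 0.3479, 0.1142]
tool_rot: [0.385, 3.115, 0.003]
wrist_force: [-0.4, -0.9, 5.5]
finger_gap: 0.0289
finger_force: 39.9
```

```bash
python3 -m pendant '{"motion":[[[0,0,10],0],[[0,0,30],0],[[0,0,38],0],[[0,0,38],0],[[0,0,38],0],[[0,0,15],0],[[-4,-20,0],0],[[-7,-36,0],0],[[-8,-38,0],0],[[-8,-38,0],0]]}' && python3 -m pendant '{"motion":[[[-8,-38,0],0],[[-8,-38,0],0],[[-8,-38,0],0],[[-8,-38,0],0],[[-8,-38,0],0],[[-8,-38,0],0],[[-8,-38,0],0],[[-8,-38,0],0],[[-8,-38,0],0],[[-8,-38,0],0]]}'  && python3 -m pendant '{"motion":[[[-6,-38,0],0],[[-4,-38,0],0],[[0,-25,0],0],[[0,-10,0],0],[[0,0,0],0],[[0,0,0],0]]}'
python3 - <<'E'
from h import *
for n in('scene','top'):
    p,*c=cam(n); r=ctrl.pinpoint('bottle',n); print(n,[(d['at'],d['p'],at_z(d['at'],.17,*c).round(3)) for d in r[:2]])
    cv2.imwrite(f'pics/b_{n}.png',cv2.cvtColor(p,cv2.COLOR_RGB2BGR))
a=cv2.imread('pics/b_scene.png');b=cv2.imread('pics/b_top.png');cv2.imwrite('pics/b.png',np.hstack([a[60:360,50:450],b[80:380,160:560]]))
s=ctrl.observe();print(s['eef_pos'],s['joints'],s['finger_gap'],s['wrist_force'])
E
```

```text
time_s: 5.3
eef_pos: [0.5509, 0.2142, 0.281]
tool_rot: [-0.383, -3.117, 0.001]
wrist_force: [0.1, -0.3, -2.0]
finger_gap: 0.0287
finger_force: 39.9
time_s: 6.13
eef_pos: [0.4709, -0.1659, 0.2815]
tool_rot: [-0.384, -3.117, -0.001]
wrist_force: [0.8, 0.3, 0.0]
finger_gap: 0.0287
finger_force: 39.9
time_s: 6.63
eef_pos: [0.4621, -0.2743, 0.281]
tool_rot: [-0.384, -3.117, -0.003]
wrist_force: [1.1, -0.1, -2.0]
finger_gap: 0.0287
finger_force: 39.9
scene [([192.2, 172.6], 0.86, array([ 0.465, -0.281,  0.17 ]))]
top [([400.0, 203.7], 0.96, array([ 0.464, -0.273,  0.17 ]))]
[ 0.46275978 -0.27315128  0.28128336] [ 0.41548641  0.41520901  0.11345414  1.71715862 -0.05524362  1.01308393
  1.8775597 ] 0.02874219936508545 [ 0.48449497 -0.04675931 -1.7661821 ]
```

View pics/b.png

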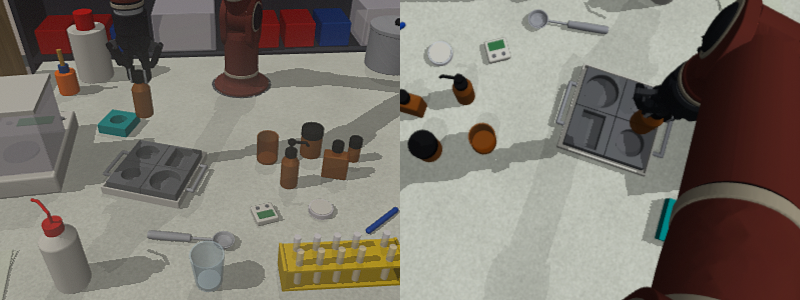

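The held bottle is upright (scene crop about (143,95)) and sits within 2 mm of the TCP. Now I lower it into its bay.

```bash
python3 -m pendant '{"motion":[[[-12,-16,0],0],[[0,0,-30],0],[[0,0,-40],0],[[0,0,-35],0],[[0,0,-20],0],[[0,0,-10],0],[[0,0,-5],0],[[0,0,-5],0],[[0,0,-4],0],[[0,0,0],0]]}'; python3 -m pendant '{"motion":[[[0,0,-2],0],[[0,0,-2],0],[[0,0,-2],0],[[0,0,0],0],[[0,0,0],0]]}'
```

```text
time_s: 7.67
eef_pos: [0.4507, -0.2916, 0.1328]
tool_rot: [0.384, 3.117, -0.001]
wrist_force: [-0.0, -0.2, -2.1]
finger_gap: 0.0284
finger_force: 40.0
time_s: 8.08
eef_pos: [0.4501, -0.2916, 0.1264]
tool_rot: [0.385, 3.118, -0.0]
wrist_force: [0.0, -0.5, -0.9]
finger_gap: 0.029
finger_force: 40.0
```

```bash
python3 -m pendant '{"motion":[[[0,0,-1],0],[[0,0,-1],0],[[0,0,0],0],[[0,0,0],0]]}';python3 -m pendant '{"motion":[[[0,0,-1],0],[[0,0,-1],0],[[0,0,0],0],[[0,0,0],0]]}'
```

```text
time_s: 8.42
eef_pos: [0.4501, -0.2915, 0.1242]
tool_rot: [-0.385, -3.118, -0.0]
wrist_force: [-0.3, 0.4, -0.9]
finger_gap: 0.0289
finger_force: 40.0
time_s: 8.75
eef_pos: [0.4505, -0.2919, 0.1231]
tool_rot: [0.385, 3.117, -0.001]
wrist_force: [-1.1, 1.1, 4.8]
finger_gap: 0.0291
finger_force: 40.4
```

```bash
python3 -m pendant '{"motion":[[[0,0,0],0],[[0,0,0],0],[[0,0,0],0],[[0,0,0],0],[[0,0,12],0],[[0,0,30],0],[[0,0,40],0],[[0,0,40],0],[[4,20,0],0],[[7,38,0],0]]}' 60;python3 -m pendant '{"motion":[[[7,38,0],0],[[7,38,0],0],[[7,38,0],0],[[7,38,0],0],[[7,38,0],0],[[7,38,0],0],[[7,38,0],0],[[7,38,0],0],[[7,38,0],0],[[7,38,0],0]]}';python3 -m pendant '{"motion":[[[7,38,0],0],[[3,20,0],0],[[0,10,0],0],[[0,0,0],0],[[0,0,0],0]]}'
python3 - <<'E'
from h import *
for n in('scene','top'):
    p,*c=cam(n); cv2.imwrite(f'pics/b_{n}.png',cv2.cvtColor(p,cv2.COLOR_RGB2BGR))
a=cv2.imread('pics/b_scene.png');b=cv2.imread('pics/b_top.png');cv2.imwrite('pics/b2.png',np.hstack([a[100:400,100:500],b[100:400,100:500]]))
s=ctrl.observe();print(s['eef_pos'],s['joints'],s['time_s'])
E
```

```text
time_s: 9.58
eef_pos: [0.4613, -0.2393, 0.2473]
tool_rot: [0.4, 3.109, -0.01]
wrist_force: [0.0, -0.6, -0.4]
finger_gap: 0.0599
finger_force: 0.0
time_s: 10.42
eef_pos: [0.5311, 0.1483, 0.2442]
tool_rot: [-0.385, -3.118, 0.0]
wrist_force: [0.5, -0.5, 0.1]
finger_gap: 0.0596
finger_force: 0.0
time_s: 10.83
eef_pos: [0.5409, 0.2129, 0.2439]
tool_rot: [-0.386, -3.117, 0.003]
wrist_force: [0.2, -0.8, -0.6]
finger_gap: 0.0602
finger_force: 0.0
[0.54139035 0.21126995 0.24428262] [-0.44262912  0.51851177  0.05008732  1.6475938  -0.02748297  0.97730436
  0.93727835] 10.9333
```

View pics/b2.png

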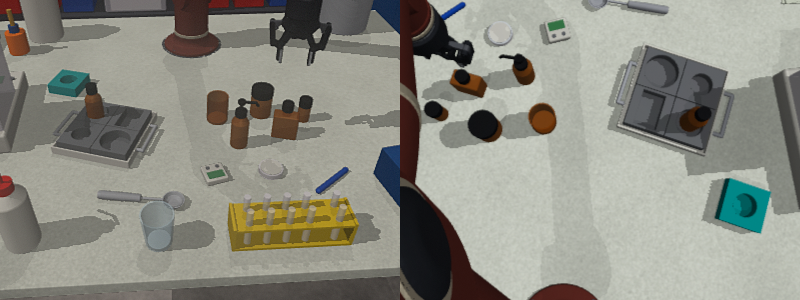

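The bottle stands upright in its bay (top crop (695,118)). Next is the flask.

```bash
python3 -m pendant '{"motion":[[[0,4,-30],0],[[0,0,-38],0],[[0,0,-30],0],[[0,0,-20],0],[[0,0,-14],0],[[0,0,-7],0],[[0,0,-3],0],[[0,0,0],0],[[0,0,0],0]]}'; python3 -m pendant '{"motion":[[[0,0,0],0],[[0,0,0],0],[[0,0,0],0],[[0,0,0],0],[[0,0,0],0],[[0,0,0],0]]}' 20
```

```text
time_s: 11.68
eef_pos: [0.542, 0.218, 0.1034]
tool_rot: [0.387, 3.116, 0.001]
wrist_force: [-0.1, 0.6, 1.4]
finger_gap: 0.0598
finger_force: 0.0
time_s: 12.18
eef_pos: [0.5417, 0.2184, 0.1032]
tool_rot: [0.385, 3.116, 0.001]
wrist_force: [-0.2, -1.0, 6.1]
finger_gap: 0.0287
finger_force: 39.3
```

```bash
python3 -m pendant '{"motion":[[[0,0,10],0],[[0,0,30],0],[[0,0,38],0],[[0,0,38],0],[[0,0,38],0],[[0,0,11],0],[[-2,-15,0],-0.12],[[-5,-35,0],-0.12],[[-5,-35,0],-0.12],[[-5,-35,0],-0.12]]}' && python3 -m pendant '{"motion":[[[-5,-35,0],-0.12],[[-5,-35,0],-0.12],[[-5,-35,0],-0.12],[[-5,-35,0],-0.12],[[-5,-35,0],-0.12],[[-5,-35,0],-0.12],[[-5,-35,0],-0.12],[[-5,-35,0],-0.12],[[-3,-15,0],-0.04],[[0,0,0],0]]}'; python3 -m pendant '{"motion":[[[0,0,0],0],[[0,0,0],0]]}'
python3 - <<'E'
from fit import *
from scipy.optimize import minimize
V=[cam('scene'),cam('top')]
s=ctrl.observe();P=np.array(s['eef_pos']); zb=P[2]-.1032
print(P,s['tool_rot'],s['joints'],s['time_s'])
for i,n in enumerate(('scene','top')):
    p,*c=V[i]; r=ctrl.pinpoint('flask',n); print(n,[(np.round(d['at'],1),round(d['p'],2),at_z(d['at'],zb,*c).round(3)) for d in r[:2]])
    cv2.imwrite(f'pics/b_{n}.png',cv2.cvtColor(p,cv2.COLOR_RGB2BGR))
def box(q):
    c,s=np.cos(q),np.sin(q); return np.array([[P[0]+c*u-s*v,P[1]+s*u+c*v,z] for u in(-.033,.033) for v in(-.018,.018) for z in(zb,zb+.072)])
for i,n in enumerate(('scene','top')):
    r=ctrl.masks_of('flask',n)
    if r:
        m=r[0]['region']; f=lambda q:(hullmask(box(q),V[i][1:]).astype(bool)&m).sum()/(hullmask(box(q),V[i][1:]).astype(bool)|m).sum()
        print(n,r[0]['p'],sorted((round(f(q),3),round(q,2)) for q in np.arange(-1,.5,.05))[-4:])
a=cv2.imread('pics/b_scene.png');b=cv2.imread('pics/b_top.png')
f=lambda im,X,c:(lambda q:cv2.resize(im[q[1]-75:q[1]+75,q[0]-66:q[0]+67],(399,450)))(np.round(proj(X,*c)[0]).astype(int))
cv2.imwrite('pics/b3.png',np.hstack([f(a,P-[0,0,.08],V[0][1:]),f(b,P-[0,0,.08],V[1][1:])]))
E
```

```text
time_s: 13.02
eef_pos: [0.5231, 0.0977, 0.2673]
tool_rot: [-1.121, -2.934, 0.0]
wrist_force: [0.3, -1.4, -1.3]
finger_gap: 0.0289
finger_force: 39.9
time_s: 13.85
eef_pos: [0.4791, -0.2015, 0.2676]
tool_rot: [2.394, 2.031, -0.004]
wrist_force: [0.5, -0.5, -1.7]
finger_gap: 0.0291
finger_force: 39.9
time_s: 14.02
eef_pos: [0.4815, -0.1944, 0.2669]
tool_rot: [-2.381, -2.046, -0.002]
wrist_force: [0.3, -0.6, -1.1]
finger_gap: 0.0292
finger_force: 39.9
[ 0.48172875 -0.19419603  0.26702309] [-2.38103291e+00 -2.04692020e+00 -1.53557060e-03] [ 0.0044206   0.43352671  0.49322911  1.79305128 -0.24428661  0.97661727
  0.44653018] 14.1167
scene [(array([225.7, 175.4]), 0.82, array([ 0.475, -0.196,  0.164])), (array([317.3, 221.9]), 0.19, array([0.68 , 0.016, 0.164]))]
top []
scene 0.63 [(np.float64(0.749), np.float64(-0.2)), (np.float64(0.76), np.float64(-0.05)), (np.float64(0.769), np.float64(-0.15)), (np.float64(0.798), np.float64(-0.1))]
```

View pics/b3.png

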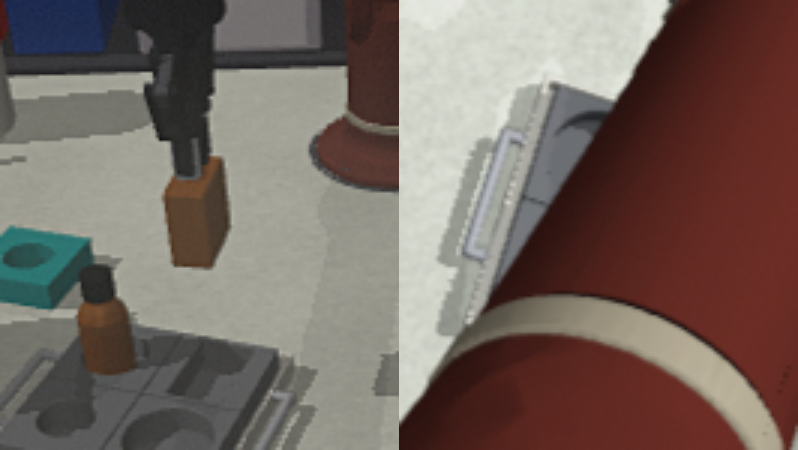

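The scene crop shows the flask upright at (197,213), but the fit suggests its yaw differs from what I assumed. I refit with the colour silhouette.

Run:
```python
from fit import *
p,*c=cam('scene'); P=np.array(ctrl.observe()['eef_pos']); zb=P[2]-.1032
pi=p.astype(int); am=((pi[...,0]>pi[...,2]*1.6)&(pi[...,0]>50)).astype(np.uint8)
near=cv2.dilate(hullmask(cyl(P[0],P[1],.04,zb,zb+.072),c),np.ones((7,7))); m=(am*near).astype(bool)
def box(x,y,q,z):
    C,s=np.cos(q),np.sin(q); return np.array([[x+C*u-s*v,y+s*u+C*v,w] for u in(-.033,.033) for v in(-.018,.018) for w in(z,z+.072)])
def f(q): h=hullmask(box(*q),c).astype(bool); return -(h&m).sum()/(h|m).sum()
L=[]
for t in np.arange(-.6,.31,.1):
    best=min((f((P[0],P[1]+dy,t,zb+dz)),dy,dz) for dy in np.arange(-.008,.009,.002) for dz in np.arange(-.008,.009,.002)); L.append((round(best[0],3),round(t,2),best[1:]))
for l in L: print(l)
b=cv2.resize(cv2.cvtColor(p,cv2.COLOR_RGB2BGR),None,fx=6,fy=6,interpolation=cv2.INTER_CUBIC); b=cv2.convertScaleAbs(b,alpha=1.6)
tiles=[]
for t in(-.33,-.1):
    best=min((f((P[0],P[1]+dy,t,zb+dz)),dy,dz) for dy in np.arange(-.008,.009,.002) for dz in np.arange(-.008,.009,.002))
    d=b.copy(); Q=proj(box(P[0],P[1]+best[1],t,zb+best[2]),*c)*6+2.5
    for i in range(8):
        for j in range(i):
            if bin(i^j).count('1')==1: cv2.line(d,tuple(np.round(Q[i]).astype(int)),tuple(np.round(Q[j]).astype(int)),(0,255,0),1)
    o=np.round(Q.mean(0)).astype(int); tiles.append(d[o[1]-200:o[1]+200,o[0]-200:o[0]+200])
cv2.imwrite('pics/b4.png',np.hstack(tiles))
```

```text
(np.float64(-0.484), np.float64(-0.6), (np.float64(0.008), np.float64(-0.002)))
(np.float64(-0.496), np.float64(-0.5), (np.float64(0.004), np.float64(-0.002)))
(np.float64(-0.516), np.float64(-0.4), (np.float64(0.002), np.float64(0.0)))
(np.float64(-0.54), np.float64(-0.3), (np.float64(0.002), np.float64(0.002)))
(np.float64(-0.577), np.float64(-0.2), (np.float64(0.002), np.float64(0.0)))
(np.float64(-0.614), np.float64(-0.1), (np.float64(-0.002), np.float64(-0.004)))
(np.float64(-0.621), np.float64(-0.0), (np.float64(-0.002), np.float64(0.002)))
(np.float64(-0.618), np.float64(0.1), (np.float64(-0.006), np.float64(-0.006)))
(np.float64(-0.596), np.float64(0.2), (np.float64(-0.006), np.float64(-0.002)))
(np.float64(-0.556), np.float64(0.3), (np.float64(-0.004), np.float64(-0.006)))
```

View pics/b4.png

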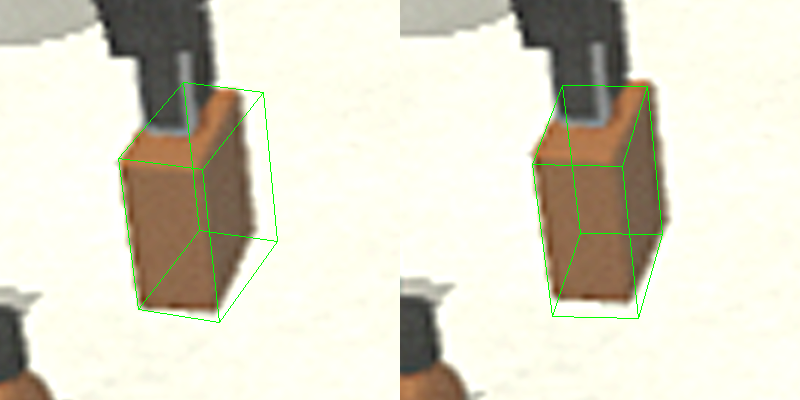

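The real yaw is about -0.20 (bottom edge slope and side width both fall between the two overlays), so I turn -0.13 more and lower.

```bash
python3 -m pendant '{"motion":[[[0,-6,0],-0.07],[[0,0,-20],-0.06],[[0,0,-38],0],[[0,0,-35],0],[[0,0,-20],0],[[0,0,-12],0],[[0,0,-10],0],[[0,0,-6],0],[[0,0,-5],0],[[0,0,0],0]]}';python3 -m pendant '{"motion":[[[0,0,-2],0],[[0,0,-2],0],[[0,0,0],0],[[0,0,0],0]]}'
```

```text
time_s: 15.2
eef_pos: [0.4812, -0.2025, 0.121]
tool_rot: [-2.514, -1.883, 0.0]
wrist_force: [0.1, -0.4, -0.7]
finger_gap: 0.0287
finger_force: 40.0
time_s: 15.53
eef_pos: [0.4813, -0.2026, 0.1177]
tool_rot: [2.514, 1.883, 0.001]
wrist_force: [-0.1, -0.1, -1.3]
finger_gap: 0.0288
finger_force: 40.0
```

```bash
python3 -m pendant '{"motion":[[[0,0,-2],0],[[0,0,-2],0],[[0,0,0],0],[[0,0,0],0]]}';python3 -m pendant '{"motion":[[[0,0,-1],0],[[0,0,-1],0],[[0,0,0],0],[[0,0,0],0]]}'
```

```text
time_s: 15.87
eef_pos: [0.481, -0.2025, 0.1131]
tool_rot: [-2.514, -1.883, 0.0]
wrist_force: [-0.4, 0.1, -1.1]
finger_gap: 0.0286
finger_force: 40.0
time_s: 16.2
eef_pos: [0.4812, -0.2027, 0.1122]
tool_rot: [2.514, 1.883, 0.001]
wrist_force: [-2.4, 1.1, 5.9]
finger_gap: 0.0288
finger_force: 40.7
```

```bash
python3 -m pendant '{"motion":[[[0,0,0],0],[[0,0,0],0],[[0,0,0],0],[[0,0,0],0],[[0,0,12],0],[[0,0,30],0],[[0,0,40],0],[[0,0,40],0],[[0,20,0],0],[[0,38,0],0]]}' 58;python3 -m pendant '{"motion":[[[0,38,0],0],[[0,38,0],0],[[0,38,0],0],[[0,38,0],0],[[0,38,0],0],[[0,38,0],0],[[0,38,0],0],[[0,38,0],0],[[0,38,0],0],[[0,38,0],0]]}';python3 -m pendant '{"motion":[[[-2,30,0],0],[[-2,12,0],0],[[-1,5,0],0],[[0,0,0],0],[[0,0,0],0]]}'
```

```text
time_s: 17.03
eef_pos: [0.4823, -0.15, 0.2366]
tool_rot: [2.515, 1.866, 0.004]
wrist_force: [1.5, 0.7, 0.0]
finger_gap: 0.058
finger_force: 0.0
time_s: 17.87
eef_pos: [0.4807, 0.2374, 0.2332]
tool_rot: [-2.514, -1.884, 0.0]
wrist_force: [0.9, -0.0, -0.3]
finger_gap: 0.0579
finger_force: 0.0
time_s: 18.28
eef_pos: [0.4765, 0.2801, 0.2333]
tool_rot: [2.516, 1.879, -0.002]
wrist_force: [0.4, 0.4, 1.0]
finger_gap: 0.058
finger_force: 0.0
```

```bash
python3 -m pendant '{"motion":[[[0,2,-30],0],[[0,0,-40],0],[[0,0,-38],0],[[0,0,-25],0],[[0,0,-18],0],[[0,0,-10],0],[[0,0,-5],0],[[0,0,0],0],[[0,0,0],0]]}'; python3 -m pendant '{"motion":[[[0,0,0],0],[[0,0,0],0],[[0,0,0],0],[[0,0,0],0],[[0,0,0],0],[[0,0,0],0]]}' 25 30; python3 -m pendant '{"motion":[[[0,0,10],0],[[0,0,30],0],[[0,0,40],0],[[0,0,40],0],[[0,0,38],0],[[0,0,10],0],[[0,0,0],0],[[0,0,0],0]]}'
python3 - <<'E'
from fit import *
P=np.array(ctrl.observe()['eef_pos']); T=[]
for n in('scene','top'):
    p,*c=cam(n); print(n,[(np.round(d['at'],1),round(d['p'],2),at_z(d['at'],P[2]-.067,*c).round(3)) for d in ctrl.pinpoint('pot',n)[:2]])
    q=np.round(proj(P,*c)[0]).astype(int).clip(75,340); T.append(cv2.resize(cv2.cvtColor(p,cv2.COLOR_RGB2BGR)[q[1]-75:q[1]+75,q[0]-75:q[0]+75],(400,400)))
cv2.imwrite('pics/b5.png',np.hstack(T))
E
```

```text
time_s: 19.03
eef_pos: [0.4772, 0.2839, 0.0684]
tool_rot: [2.515, 1.881, 0.003]
wrist_force: [0.0, 0.4, 0.8]
finger_gap: 0.0583
finger_force: 0.0
time_s: 19.53
eef_pos: [0.477, 0.2847, 0.0687]
tool_rot: [2.514, 1.883, 0.004]
wrist_force: [-0.2, -0.8, 6.8]
finger_gap: 0.0351
finger_force: 30.0
time_s: 20.2
eef_pos: [0.4754, 0.2845, 0.2352]
tool_rot: [-2.513, -1.884, 0.001]
wrist_force: [-0.8, -0.7, -1.6]
finger_gap: 0.0353
finger_force: 30.2
scene [(array([411.6, 170.3]), 0.61, array([0.488, 0.281, 0.168]))]
top [(array([115.3, 198.2]), 0.87, array([0.478, 0.285, 0.168]))]
```

View pics/b5.png

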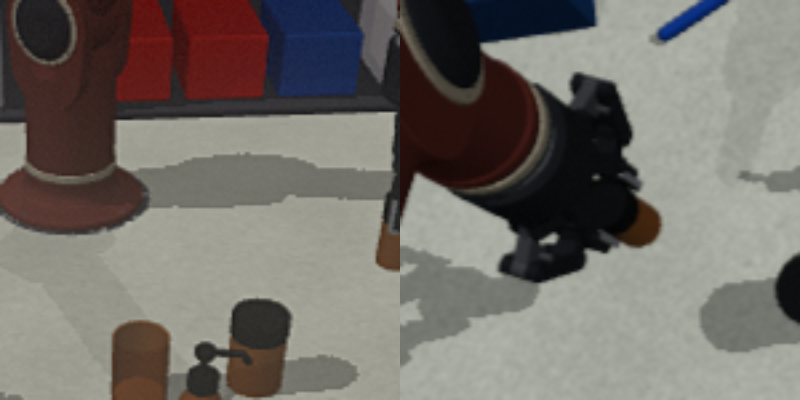

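The pot is held upright and centred (top crop (640,220)). Carrying it to its bay.

```bash
python3 -m pendant '{"motion":[[[2,-18,0],0],[[4,-36,0],0],[[4,-36,0],0],[[4,-36,0],0],[[4,-36,0],0],[[4,-36,0],0],[[4,-36,0],0],[[4,-36,0],0],[[4,-36,0],0],[[4,-36,0],0]]}' && python3 -m pendant '{"motion":[[[4,-36,0],0],[[4,-36,0],0],[[4,-36,0],0],[[4,-36,0],0],[[4,-36,0],0],[[4,-36,0],0],[[4,-30,0],0],[[0,-12,0],0],[[0,0,0],0],[[0,0,0],0]]}'; python3 -m pendant '{"motion":[[[0,0,0],0],[[0,0,0],0]]}'
```

```text
time_s: 21.23
eef_pos: [0.5134, -0.0592, 0.234]
tool_rot: [-2.513, -1.882, 0.003]
wrist_force: [0.9, 0.8, -1.7]
finger_gap: 0.0355
finger_force: 30.2
time_s: 22.07
eef_pos: [0.5415, -0.315, 0.2337]
tool_rot: [-2.513, -1.88, 0.001]
wrist_force: [0.2, 0.6, -0.7]
finger_gap: 0.0348
finger_force: 30.2
time_s: 22.23
eef_pos: [0.5428, -0.3128, 0.2347]
tool_rot: [-2.509, -1.886, -0.002]
wrist_force: [-0.5, -0.7, -0.6]
finger_gap: 0.0352
finger_force: 30.2
```

```bash
python3 -m pendant '{"motion":[[[-1,-8,-10],0],[[0,0,-30],0],[[0,0,-38],0],[[0,0,-30],0],[[0,0,-20],0],[[0,0,-10],0],[[0,0,-6],0],[[0,0,-4],0],[[0,0,-4],0],[[0,0,0],0]]}';python3 -m pendant '{"motion":[[[0,0,-1],0],[[0,0,-1],0],[[0,0,0],0],[[0,0,0],0]]}'
```

```text
time_s: 23.07
eef_pos: [0.5416, -0.3238, 0.0838]
tool_rot: [2.513, 1.883, 0.001]
wrist_force: [-0.1, 0.4, -0.8]
finger_gap: 0.0354
finger_force: 30.3
time_s: 23.4
eef_pos: [0.5413, -0.3237, 0.0818]
tool_rot: [2.514, 1.883, 0.001]
wrist_force: [-1.1, -1.1, -0.4]
finger_gap: 0.035
finger_force: 30.3
```

```bash
python3 -m pendant '{"motion":[[[0,0,-1],0],[[0,0,-1],0],[[0,0,-1],0],[[0,0,0],0],[[0,0,0],0]]}';python3 -m pendant '{"motion":[[[0,0,-1],0],[[0,0,0],0],[[0,0,0],0]]}';python3 -m pendant '{"motion":[[[0,0,-1],0],[[0,0,0],0],[[0,0,0],0]]}'
```

```text
time_s: 23.82
eef_pos: [0.5411, -0.3235, 0.0781]
tool_rot: [-2.514, -1.883, 0.0]
wrist_force: [-0.0, -0.9, -0.5]
finger_gap: 0.0349
finger_force: 30.3
time_s: 24.07
eef_pos: [0.5412, -0.3237, 0.0778]
tool_rot: [2.514, 1.883, 0.0]
wrist_force: [-1.8, 0.6, 2.9]
finger_gap: 0.035
finger_force: 30.5
time_s: 24.32
eef_pos: [0.5412, -0.3238, 0.0778]
tool_rot: [2.514, 1.883, 0.001]
wrist_force: [-1.8, 2.1, 7.8]
finger_gap: 0.0351
finger_force: 31.1
```

```bash
python3 -m pendant '{"motion":[[[0,0,0],0],[[0,0,0],0],[[0,0,0],0],[[0,0,0],0],[[0,0,12],0],[[0,0,30],0],[[0,0,40],0],[[0,0,40],0],[[0,0,36],0],[[-4,20,0],0]]}' 52;python3 -m pendant '{"motion":[[[-8,38,0],0],[[-8,38,0],0.11],[[-8,38,0],0.11],[[-8,38,0],0.11],[[-8,38,0],0.11],[[-8,38,0],0.11],[[-8,38,0],0.11],[[-8,38,0],0.09],[[-8,38,0],0],[[-8,38,0],0]]}' 85;python3 -m pendant '{"motion":[[[-8,38,0],0],[[-7,30,0],0],[[-4,20,0],0],[[0,6,0],0],[[0,0,0],0],[[0,0,0],0]]}'
python3 - <<'E'
from fit import *
V=[cam('scene'),cam('top')]; P=np.array(ctrl.observe()['eef_pos']); T=[]
for V_,X in zip(V,([.51,-.26,.05],[.51,-.26,.05])):
    p,*c=V_; q=np.round(proj(X,*c)[0]).astype(int); T.append(cv2.resize(cv2.cvtColor(p,cv2.COLOR_RGB2BGR)[q[1]-75:q[1]+75,q[0]-75:q[0]+75],(400,400)))
cv2.imwrite('pics/b6.png',np.hstack(T))
print(caps('jar',V)); print(P)
E
```

```text
time_s: 25.15
eef_pos: [0.5394, -0.3115, 0.2442]
tool_rot: [2.503, 1.864, 0.005]
wrist_force: [0.6, -2.9, 1.0]
finger_gap: 0.0519
finger_force: 0.0
time_s: 25.98
eef_pos: [0.4567, 0.0778, 0.2353]
tool_rot: [1.65, 2.672, 0.002]
wrist_force: [1.3, 0.3, 1.1]
finger_gap: 0.0848
finger_force: 0.0
time_s: 26.48
eef_pos: [0.4387, 0.1691, 0.2347]
tool_rot: [1.651, 2.671, -0.001]
wrist_force: [0.1, -0.8, 0.6]
finger_gap: 0.0845
finger_force: 0.0
(array([0.43831141, 0.17401786, 0.08667204]), array([ 0.79629471, -0.16182005,  0.57060712,  0.09060262]), [(337, 418), (910, 762)])
[0.43877335 0.16814406 0.2345502 ]
```

View pics/b6.png

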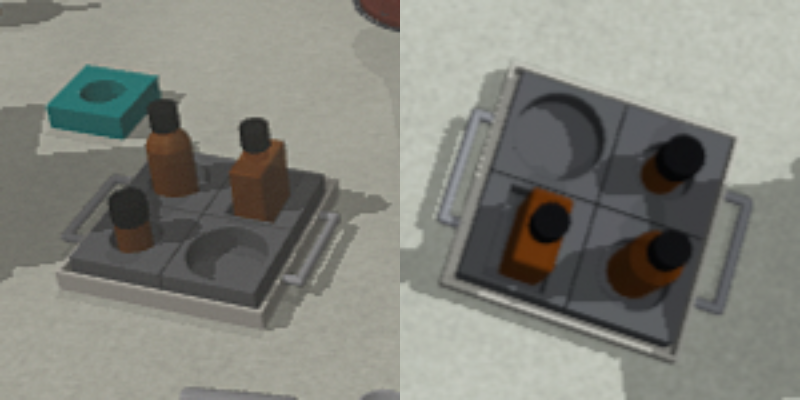

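Three are seated upright: bottle, flask and pot. Now the jar.

```bash
python3 -m pendant '{"motion":[[[1,4,-20],0],[[0,0,-35],0],[[0,0,-30],0],[[0,0,-20],0],[[0,0,-15],0],[[0,0,-12],0],[[0,0,-10],0],[[0,0,-8],0],[[0,0,0],0],[[0,0,0],0]]}'; python3 -m pendant '{"motion":[[[0,0,0],0],[[0,0,0],0],[[0,0,0],0],[[0,0,0],0],[[0,0,0],0],[[0,0,0],0]]}' 50 50
```

```text
time_s: 27.42
eef_pos: [0.4395, 0.1734, 0.0843]
tool_rot: [1.652, 2.672, -0.001]
wrist_force: [0.8, 0.3, 0.2]
finger_gap: 0.0851
finger_force: 0.0
time_s: 27.92
eef_pos: [0.4394, 0.1743, 0.0852]
tool_rot: [1.65, 2.673, 0.001]
wrist_force: [-0.8, -0.8, 6.6]
finger_gap: 0.0602
finger_force: 53.9
```

```bash
python3 -m pendant '{"motion":[[[0,0,10],0],[[0,0,30],0],[[0,0,38],0],[[0,0,38],0],[[0,0,35],0],[[0,0,12],0],[[5,-15,0],0],[[11,-33,0],0],[[11,-33,0],0],[[11,-33,0],0]]}' && python3 -m pendant '{"motion":[[[11,-33,0],0],[[11,-33,0],0],[[11,-33,0],0],[[11,-33,0],0],[[11,-33,0],0],[[11,-33,0],0],[[11,-33,0],0],[[11,-33,0],0],[[8,-24,0],0],[[0,0,0],0]]}'; python3 -m pendant '{"motion":[[[0,0,0],0],[[0,0,0],0]]}'
python3 - <<'E'
from fit import *
P=np.array(ctrl.observe()['eef_pos']);T=[]
for n in('scene','top'):
    p,*c=cam(n); print(n,[(np.round(d['at'],1),round(d['p'],2),at_z(d['at'],P[2]-.0852,*c).round(3)) for d in ctrl.pinpoint('jar',n)[:2]])
    q=np.round(proj(P-[0,0,.1],*c)[0]).astype(int); T.append(cv2.resize(cv2.cvtColor(p,cv2.COLOR_RGB2BGR)[q[1]-75:q[1]+75,q[0]-75:q[0]+75],(400,400)))
cv2.imwrite('pics/b7.png',np.hstack(T));print(P)
E
```

```text
time_s: 28.75
eef_pos: [0.4768, 0.0597, 0.2472]
tool_rot: [-1.646, -2.675, 0.0]
wrist_force: [1.4, 0.2, -2.3]
finger_gap: 0.0609
finger_force: 55.7
time_s: 29.58
eef_pos: [0.5723, -0.2355, 0.2466]
tool_rot: [1.66, 2.663, -0.01]
wrist_force: [-0.3, -0.6, -1.9]
finger_gap: 0.0606
finger_force: 55.7
time_s: 29.75
eef_pos: [0.5727, -0.2262, 0.2463]
tool_rot: [-1.647, -2.672, -0.001]
wrist_force: [0.0, 1.5, -2.7]
finger_gap: 0.0603
finger_force: 55.7
scene [(array([209.7, 197.9]), 0.58, array([ 0.569, -0.228,  0.161]))]
top []
[ 0.57266439 -0.22620489  0.24632456]
```

View pics/b7.png

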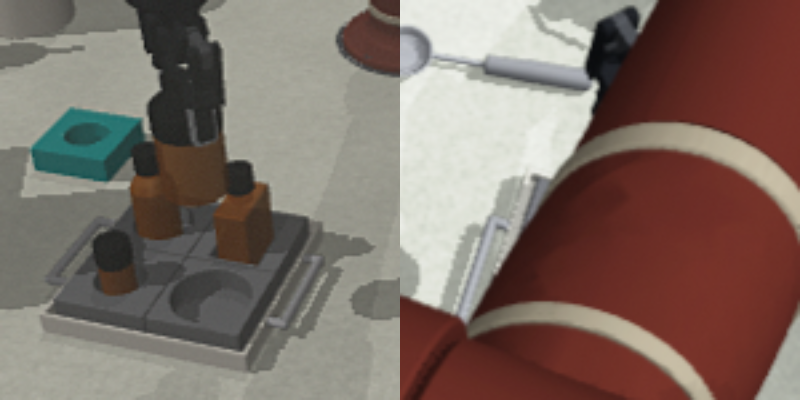

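The jar is upright over the caddy (scene crop (193,165)). Lowering it now.

```bash
python3 -m pendant '{"motion":[[[1,-4,-10],0],[[0,0,-30],0],[[0,0,-36],0],[[0,0,-28],0],[[0,0,-16],0],[[0,0,-10],0],[[0,0,-7],0],[[0,0,-5],0],[[0,0,-4],0],[[0,0,0],0]]}';python3 -m pendant '{"motion":[[[0,0,-1],0],[[0,0,-1],0],[[0,0,-1],0],[[0,0,0],0],[[0,0,0],0]]}'
```

```text
time_s: 30.78
eef_pos: [0.5744, -0.2317, 0.1014]
tool_rot: [1.649, 2.673, 0.0]
wrist_force: [0.2, 0.6, -2.8]
finger_gap: 0.0603
finger_force: 55.7
time_s: 31.2
eef_pos: [0.5742, -0.2316, 0.0985]
tool_rot: [1.65, 2.673, 0.0]
wrist_force: [-0.9, -0.9, -2.8]
finger_gap: 0.0604
finger_force: 55.7
```

```bash
python3 -m pendant '{"motion":[[[0,0,-1],0],[[0,0,-1],0],[[0,0,-1],0],[[0,0,0],0],[[0,0,0],0]]}';python3 -m pendant '{"motion":[[[0,0,-1],0],[[0,0,0],0],[[0,0,0],0]]}';python3 -m pendant '{"motion":[[[0,0,-1],0],[[0,0,0],0],[[0,0,0],0]]}'
```

```text
time_s: 31.62
eef_pos: [0.5741, -0.2315, 0.0951]
tool_rot: [-1.649, -2.673, 0.0]
wrist_force: [-0.3, 0.2, -2.4]
finger_gap: 0.0602
finger_force: 55.7
time_s: 31.87
eef_pos: [0.5743, -0.2317, 0.0944]
tool_rot: [1.65, 2.673, -0.0]
wrist_force: [0.3, -0.8, -2.3]
finger_gap: 0.0603
finger_force: 55.7
time_s: 32.12
eef_pos: [0.5743, -0.2319, 0.0943]
tool_rot: [1.65, 2.673, 0.0]
wrist_force: [-1.3, 0.3, 5.3]
finger_gap: 0.0605
finger_force: 56.3
```

Contact. I release, lift, move clear and check.

```bash
python3 -m pendant '{"motion":[[[0,0,0],0],[[0,0,0],0],[[0,0,0],0],[[0,0,0],0],[[0,0,8],0],[[0,0,20],0],[[0,0,40],0],[[0,0,40],0],[[0,0,40],0],[[0,20,0],0]]}' 78;python3 -m pendant '{"motion":[[[0,38,0],0],[[0,38,0],0],[[0,38,0],0],[[0,38,0],0],[[0,38,0],0],[[0,38,0],0],[[0,38,0],0],[[0,20,0],0],[[0,0,0],0],[[0,0,0],0]]}'
python3 - <<'E'
from fit import *
T=[]
for n,X in(('scene',[.52,-.1,.05]),('top',[.5,-.1,.05])):
    p,*c=cam(n); q=np.round(proj(X,*c)[0]).astype(int); T.append(cv2.resize(cv2.cvtColor(p,cv2.COLOR_RGB2BGR)[q[1]-110:q[1]+110,q[0]-110:q[0]+110],(400,400),interpolation=cv2.INTER_CUBIC))
cv2.imwrite('pics/b8.png',np.hstack(T))
E
```

```text
time_s: 32.95
eef_pos: [0.5771, -0.2195, 0.2515]
tool_rot: [1.649, 2.65, -0.002]
wrist_force: [0.9, -2.2, 1.1]
finger_gap: 0.0781
finger_force: 0.0
time_s: 33.78
eef_pos: [0.574, 0.0762, 0.2416]
tool_rot: [1.645, 2.677, 0.0]
wrist_force: [0.9, -0.7, -0.1]
finger_gap: 0.0781
finger_force: 0.0
```

View pics/b8.png

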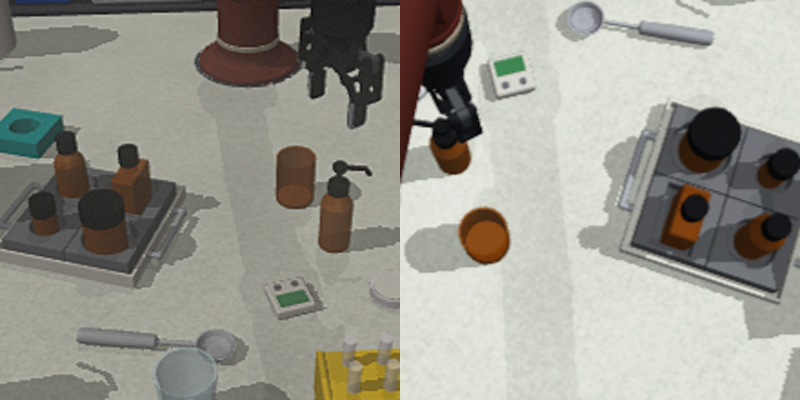

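All four stand upright in their bays. The open jar and pump bottle have not moved, and the gripper is clear of everything.

```bash
python3 -c "
from rig import ctrl; print(ctrl.sign_off())"
```

```text
the job is handed in; nothing more can be done
None
```

The jar, bottle, pot and flask are each seated upright in their own bay, the open jar and pump bottle were left standing, and the job was handed in at about 34 s of the 102 s allowed.

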